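# Put a returned manifold block back in the sloped picking rack

## Task

Put the drilled aluminium manifold block back into the empty lane of the sloped rack: lying flat and straight along the lane, its row of round black plugs still facing up, and resting against the end stop at the lane's low end. Set it down without dropping it, and leave the coupling, the carton and the parts in the other two lanes where they are.

Things in the scene. Friction and masses are not known exactly. Their poses are not given: they have to be found in the camera images.
- manifold: drilled aluminium manifold block, plain silver, 110 mm long (its x), 44 wide (y), 55 high (z), 0.5 to 0.85 kg. Three round black plugs in a row on top, two dark ports in each long side; both ends are alike, either may point up the slope. Lies flat on the table at the start. Origin: centre of its underside.
- lane_empty: the empty one of the rack's three lanes: a grey steel strip 60 mm wide, 170 long, sloping 25 degrees, low end towards the robot with an 18 mm high end stop across it, no side walls. Origin: on the top surface, mid-width, at the stop's inner face, 85 mm above the table. x points up the slope along the strip, y across, z out of its surface (leaning 25 degrees towards the robot).
- rack: fixed teal steel rack, 400 mm wide (y). Origin: on the table under its middle; x points to its back. Lane origins at x -80, z 85, y -115, 0 or 115 mm (any can be the empty one). A narrow ledge hangs over the lanes' upper part: x -10 to 60 mm, full width, underside at z 275, stock on it up to z 338. Rear posts at x 115, y -185 and 185. The front is open.
- pump_body: loose steel pump body in one of the other lanes, against its end stop, 80 x 52 x 45 mm with a round boss to 57 mm on top; leave it. Origin: centre of its underside, axes along the lane's.
- sub_plate: loose dark steel sub-plate in the other lane, against its end stop, 125 x 50 x 30 mm; leave it. Origin: centre of its underside, axes along the lane's.
- coupling: loose round steel coupling standing on the table, diameter 52 mm, 70 mm high; leave it. Origin: centre of its underside.
- carton: small brown carton on the table, 75 x 55 x 50 mm; leave it. Origin: centre of its underside.
Mind the look-alikes: they are no part of the job. What is shaped like the manifold but blue or red is not meant.

How it is judged:
On the way:
1. the block is picked up clear of the table (height (world z) of manifold above 0.06 m and contact force between manifold and the fingers above 1 N), for 0.2 s.
At the end, for the whole second after the job is handed in: The block lies at rest in the empty lane, plugs up: flat on the strip within 6 degrees and 6 mm, straight along it within 8.5 degrees, centred across it within 12 mm, its low end no more than 10 mm from the end stop (x of manifold in the frame of lane_empty between 0.047 and 0.065 m and y of manifold in the frame of lane_empty between -0.012 and 0.012 m and z of manifold in the frame of lane_empty between -0.006 and 0.006 m and angle between the z axis of manifold and the z axis of lane_empty, either way round below 0.1 rad and angle between the x axis of manifold and the x axis of lane_empty, either way round below 0.15 rad and linear speed of manifold below 0.02 m/s); the robot touches nothing.
It fails at once if the block is dropped (moves faster than 0.5 m/s while the fingers do not hold it) (linear speed of manifold above 0.5 m/s and contact force between manifold and the fingers below 0.1 N).
It fails at once if the coupling, the carton or a part in the other lanes is moved by more than 25 mm (distance of any of pump_body, sub_plate, coupling, carton from where it was at the start of the episode above 0.025 m).
It also fails if it takes over 38 s, if anything falls off the work surface, if the arm or the gripper's body presses on something with over 40 N, if the wrist force passes 120 N, or if a joint passes its speed limit or range.

## Robot

A 7-joint arm with a two-finger parallel gripper is mounted at the origin on the work surface. World frame = base frame: x ahead of the robot, y to its left, z up, the work surface at z = 0. Lengths are in m, angles in rad, forces in N, time in s.
With the tool pointing down it reaches from about 0.35 to 0.9 m from the base axis. Payload 8.1 kg.
Tool frame: the origin (TCP) lies at the very end of the fingers, on their centre line; the grasp point (between the pads) lies 19 mm behind it; z points along the fingers, y is the line along which they close (so a half turn about z gives the same grasp; the last joint's range is limited). The gripper opens to 92 mm and grips with 3 to 60 N. Pads are 19 mm wide; open, the fingers measure 130 mm over their backs; the gripper's body (75 mm by 190 mm) begins 47 mm behind the grasp point.
Start: joints at [-1.217, 0.434, 0.025, 1.573, -0.012, 1.134, -0.075], TCP at [0.276, 0.561, 0.227] pointing down, gripper open.
Joint ranges: [-2.62, 2.62], [-0.44, 2.09], [-1.27, 1.32], [0.08, 2.57], [-1.32, 4.46], [0.12, 2], [-2.74, 2.74]. Speed limits (rad/s): [2.22, 2.22, 3.01, 3.01, 3.14, 3.14, 3.14].

## Interface

Orientations are given as a rotation vector (axis times angle).
In Python, from cell import observe, get_image, sign_off, find_in, trace, place_of gives the robot as it stands. The module is installed in compiled form; this text tells all that it offers.
- The arm moves only by the shell command python3 -m handwheel 'ROWS' [OPENING] [FORCE]. ROWS is JSON, a list of rows, each a list of 6 numbers: the shift along the tool's x, y, z each as a share of 0.02 m, from -1 to 1, then the turn, a rotation vector about the tool's x, y, z each as a share of 4 degrees, from -1 to 1. A call has 1 to 8 rows; each row shifts and turns the commanded pose from where the row before left it, along the tool's axes as they then stand; what a row does not reach is not made up. A row lasts 1/12 s, in which the tool goes at most 41.7 mm and 7.16 degrees, less where a joint would pass 70% of its speed; a pose out of reach is approached as far as the arm can. A call with a number of a shift or a turn outside -1 to 1 is refused whole. A call with a gripper value outside its range is refused whole. OPENING is the opening, from 0 (shut) to 1 (fully open), set as the call begins (- or left out, the last holds). The fingers move at their own pace and stop on an object; FORCE is the grip in N (left out, the last holds). Time passes only in rows, so rows that do not move let the fingers close. It gives the time, the measured TCP pose, the force, the opening and the grip force at its end, in the units of the state.
- observe(): the state, without advancing time (a new reading comes with each control period).
- get_image(name): name is "scene" or "top" or "wrist"; returns a dict with "image" (420x560x3 uint8, red, green, blue), "fx", "fy", "cx", "cy" (pixels), "position" and "orientation" of the camera in the world. Camera axes: x right, y down, z forward; pixel columns grow to the right and rows downward; lengths in m; the calibration is good to about 2 mm. The wrist camera is an equidistant fisheye: a pixel r from the principal point sees the ray r / f radians off the axis. A picture is of the moment at which its call begins. There is no depth.
- sign_off(): hands the job in; it is judged then, once.
Trained networks look in the newest picture that a camera, given by its name, has taken for a name from the list of things; names that differ only in an ending like _2 or _b are one class to them, and where a whole thing is asked for, a point or a joint stands for the part that bears it (a point fixed in the world has none). Each returns a list of dicts, best first, with "score" (0 to 1); they miss things now and then, are a little off and sometimes report something else, mostly with a low value. They report only what shows in the picture. A call takes as long as a camera call. They do not tell look-alikes from the thing itself.
- find_in(label, camera): "rect" ([centre column, centre row, width, height] as shares, 0 to 1, of the picture: columns of its width, rows of its height, round what is visible of it).
- trace(label, camera): "region" (420x560 bool, what is visible of it) and "rect" ([centre column, centre row, width, height] as shares, 0 to 1, of the picture: columns of its width, rows of its height, round what is visible of it).
- place_of(label, camera): "point" ([column, row] as shares, 0 to 1, of the picture: columns of its width, rows of its height: a listed point, or the origin of a listed thing).
The state is a dict: "clock": time; "joints": joint angles; "dq": joint speeds; "joint_efforts": joint torques, N m; "position": TCP position; "ee_rot": TCP orientation; "force": force on the tool from outside, world axes, zero at the start; "ft_torque": the same for the moment, N m; "width": opening from 0.0 (shut) to 1.0 (fully open); "gripper_force": force on a finger pad.
Only numpy, scipy, OpenCV 4.12 (cv2) and the standard library are available. Lean on these libraries where they do the work, as an engineer would, in place of code of your own. Each camera call takes 0.05 s, during which the arm holds its last target. There are 200 camera calls.

## Working session

There is one attempt and no reset: what is moved stays moved. The work goes in short steps, Python scripts to look and compute and a shell command to move; the robot and the scene stay as the last step left them, time stands still between calls to the robot, and variables do not carry over. Pictures are saved under pics/ and viewed, at most 10 in all, crops included, and the job is handed in when it is done.

```bash
mkdir -p pics; cat > h.py <<'E'
import numpy as np, cv2
from scipy.spatial.transform import Rotation as R
from cell import observe,get_image,find_in,trace,place_of
def ray(c,u,v):
    # pixel->world ray (pinhole cams)
    Rm=camR(c); d=np.array([(u-c['cx'])/c['fx'],(v-c['cy'])/c['fy'],1.]); return np.array(c['position']),Rm@d
def camR(c):
    o=np.array(c['orientation'],float)
    return o if o.shape==(3,3) else R.from_rotvec(o).as_matrix()
def atz(c,u,v,z):
    p,d=ray(c,u,v); return p+d*(z-p[2])/d[2]
def proj(c,P):
    q=camR(c).T@(np.array(P)-np.array(c['position'])); return np.array([c['cx']+c['fx']*q[0]/q[2],c['cy']+c['fy']*q[1]/q[2]])
def save(c,n): cv2.imwrite('pics/'+n,c['image'][:,:,::-1])
E
python3 - <<'E'
from h import *
o=observe(); print(o)
a=get_image('scene');b=get_image('top')
for c in(a,b): print(c['fx'],c['cx'],c['cy'],c['position'],c['orientation'])
im=np.hstack([a['image'],b['image']]); 
save(a,'s0.png');save(b,'t0.png')
for l in ['manifold','lane_empty','rack','pump_body','sub_plate','coupling','carton']:
  for n,c in(('scene',a),('top',b)):
    for r in place_of(l,n)[:4]:
      u,v=r['point'][0]*560,r['point'][1]*420
      print(l,n,round(r['score'],2),round(u,1),round(v,1),atz(c,u,v,0.085 if 'lane' in l else 0).round(3))
E
```

```text
{'clock': 0.0, 'joints': array([-1.21663401,  0.43518106,  0.02494466,  1.57406686, -0.01160658,
        1.13404924, -0.07509723]), 'dq': array([ 2.38532315e-03, -1.47821623e-03, -9.83752001e-04,  1.32548165e-04,
        2.49279422e-04,  5.70638003e-05,  1.19971837e-03]), 'joint_efforts': array([-4.06619874e-04, -6.67862964e+01,  9.84743088e-01, -3.14464974e+01,
       -6.06424268e-02,  4.27501439e-02,  1.75663872e-04]), 'position': array([0.27546068, 0.56044956, 0.2259824 ]), 'ee_rot': array([-7.11273962e-01, -3.05977567e+00,  2.42237446e-03]), 'force': array([-0.33284057, -0.78134791, -0.12664086]), 'ft_torque': array([-0.03480789, -0.01233573,  0.03169678]), 'gripper_force': 0.0, 'width': 1.0000698612755}
428.0838760007421 277.1390827729306 214.44049984928483 [ 1.130524   -0.01711865  0.82775715] [-1.7149814  -1.99797943  0.65657244]
445.1390620624255 281.9930252401406 211.60357022887678 [ 0.39286567 -0.06885011  0.98495545] [-1.97233515  2.23374768 -0.24739003]
manifold scene 0.91 186.2 226.9 [ 0.581 -0.305  0.   ]
manifold scene 0.76 140.7 281.1 [ 0.735 -0.362  0.   ]
manifold scene 0.66 125.7 217.7 [ 0.577 -0.455  0.   ]
manifold top 0.91 391.5 142.7 [ 0.749 -0.368  0.   ]
manifold top 0.86 376.2 210.2 [ 0.593 -0.305  0.   ]
manifold top 0.6 439.6 212.8 [ 0.569 -0.446  0.   ]
lane_empty scene 0.76 331.8 218.0 [0.565 0.029 0.085]
rack scene 0.97 379.4 272.3 [0.633 0.148 0.   ]
rack top 0.68 176.3 218.1 [0.631 0.147 0.   ]
pump_body scene 0.85 390.8 228.1 [0.509 0.175 0.   ]
pump_body top 0.8 167.3 227.8 [0.611 0.169 0.   ]
sub_plate scene 0.75 447.4 232.8 [ 0.501  0.307 -0.   ]
sub_plate top 0.88 111.4 236.3 [0.608 0.295 0.   ]
sub_plate top 0.68 168.1 226.8 [0.613 0.167 0.   ]
coupling scene 0.64 255.3 184.8 [ 0.426 -0.167  0.   ]
coupling top 0.59 330.8 284.8 [ 0.44  -0.178  0.   ]
carton scene 0.81 187.0 177.9 [ 0.431 -0.345  0.   ]
```

View pics/s0.png

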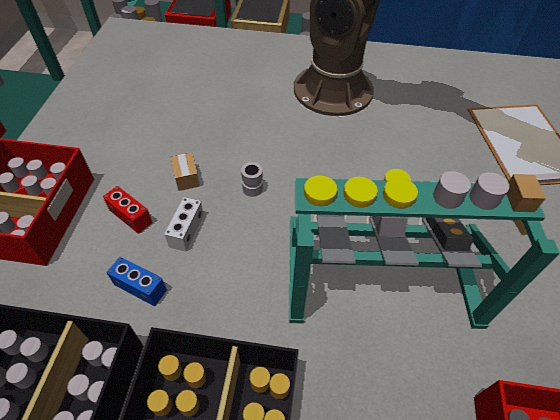

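View pics/t0.png

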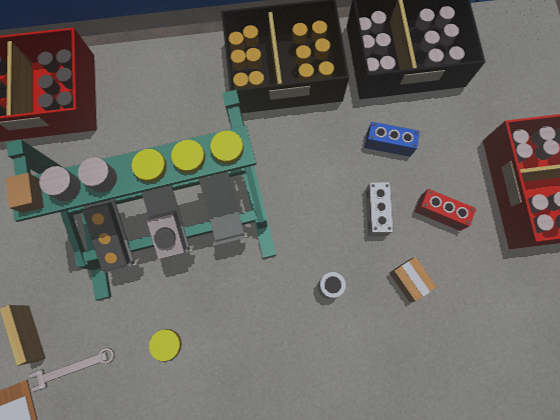

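Candidates: the silver block is at scene (186,223), top (379,207). The red one is at scene (127,208), top (447,208), and the blue one at scene (136,280), top (392,138). The description fits the silver one. The empty lane is the right one in the top view, near (225,215), on the robot's right (lowest y). Next I'll measure both in one close crop with model overlays.

```bash
cat >> h.py <<'E'
def seg(n,c,pt):
    t=trace('manifold',n); 
    t=[r for r in t if np.hypot(r['rect'][0]*560-pt[0],r['rect'][1]*420-pt[1])<20]
    return t[0]['region'].astype(np.uint8) if t else None
C8=np.array([[x,y,z] for z in(0,.055) for x,y in((-.055,-.022),(.055,-.022),(.055,.022),(-.055,.022))])
def sil(c,T):
    m=np.zeros((420*4,560*4),np.uint8); P=np.array([proj(c,T(p)) for p in C8])
    cv2.fillConvexPoly(m,cv2.convexHull(((P+.5)*4).astype(np.int32)),1); return cv2.resize(m.astype(np.float32),(560,420),interpolation=cv2.INTER_AREA)
E
python3 - <<'E'
from h import *
from scipy.optimize import minimize
a=get_image('scene');b=get_image('top')
ma=seg('scene',a,(185,223));mb=seg('top',b,(379,207))
def Tm(x,y,t):
    c,s=np.cos(t),np.sin(t); return lambda p:np.array([x+c*p[0]-s*p[1],y+s*p[0]+c*p[1],p[2]])
def cost(v,w):
    s=0
    if 0 in w and ma is not None: s+=np.abs(sil(a,Tm(*v))-ma).sum()
    if 1 in w and mb is not None: s+=np.abs(sil(b,Tm(*v))-mb).sum()
    return s
sols={}
for w in((0,),(1,),(0,1)):
    best=min((minimize(cost,[.587,-.305,t],args=(w,),method='Nelder-Mead',options=dict(initial_simplex=[[.587,-.305,t],[.6,-.305,t],[.587,-.29,t],[.587,-.305,t+.2]])) for t in(-.6,-.2,.2,.6)),key=lambda r:r.fun)
    print(w,best.x.round(4),best.fun); v=best.x
print(None if ma is None else ma.sum(),None if mb is None else mb.sum())
# rack: pump & sub_plate origins via both cams at known heights
def med(l,n,c,z):
    r=place_of(l,n)[0]['point']; return atz(c,r[0]*560,r[1]*420,z)[:2]
pts=[];mod=[]
for l,mx,z,my in(('pump_body',-.0437,.102,0),('sub_plate',-.0234,.1114,.115)):
    for n,c in(('scene',a),('top',b)):
        q=med(l,n,c,z); print(l,n,q.round(4)); 
        if n=='top': pts.append(q);mod.append((mx,my))
d=np.subtract(pts[1],pts[0]);e=np.subtract(mod[1],mod[0]); t=np.arctan2(d[1],d[0])-np.arctan2(e[1],e[0])
o=np.mean(pts,0)-np.array([[np.cos(t),-np.sin(t)],[np.sin(t),np.cos(t)]])@np.mean(mod,0); print('rack',o,t)
K=4
def crop(c,u0,v0,w,h,k): return cv2.resize(c['image'][v0:v0+h,u0:u0+w,::-1],None,fx=k,fy=k,interpolation=cv2.INTER_CUBIC)
A=crop(b,0,80,280,225,2.8)
im=np.zeros((600,784,3),np.uint8); im[:A.shape[0]]=A[:600]
cv2.imwrite('pics/rack.png',im)
M=crop(b,340,170,80,80,7)
for i in range(4):
    f=lambda p:tuple(int(x) for x in ((proj(b,Tm(*v)(p))-[340,170]+.5)*7))
    cv2.line(M,f(C8[i+4]),f(C8[(i+1)%4+4]),(0,255,0),1);cv2.line(M,f(C8[i]),f(C8[(i+1)%4]),(0,0,255),1)
cv2.imwrite('pics/man.png',M)
E
```

```text
(0,) [ 0.5902 -0.3009 -0.0995] 77.4375
(1,) [ 0.5905 -0.3023 -0.1056] 63.3125
(0, 1) [ 0.5901 -0.3016 -0.1082] 157.125
1321 1345
pump_body scene [0.5813 0.1447]
pump_body top [0.5895 0.1384]
sub_plate scene [0.5879 0.2606]
sub_plate top [0.5815 0.2555]
rack [0.63188687 0.14924633] 0.24290755836709854
```

View pics/rack.png

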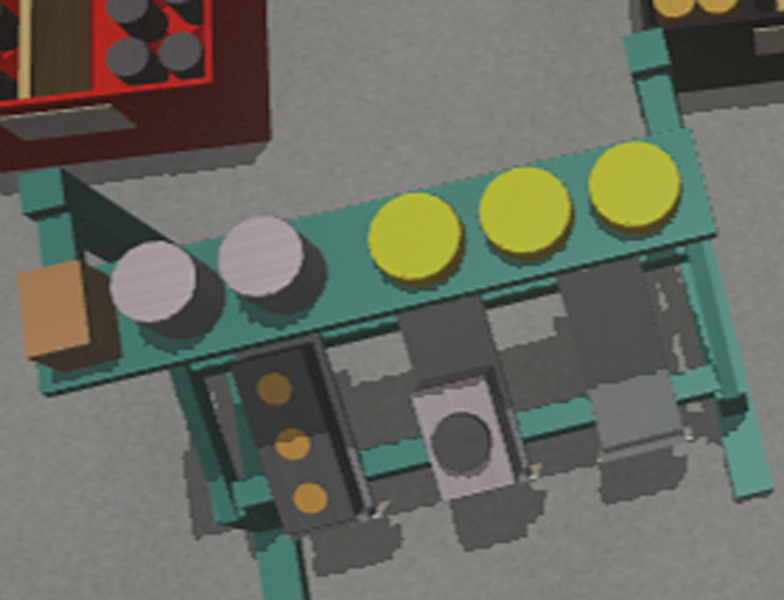

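View pics/man.png

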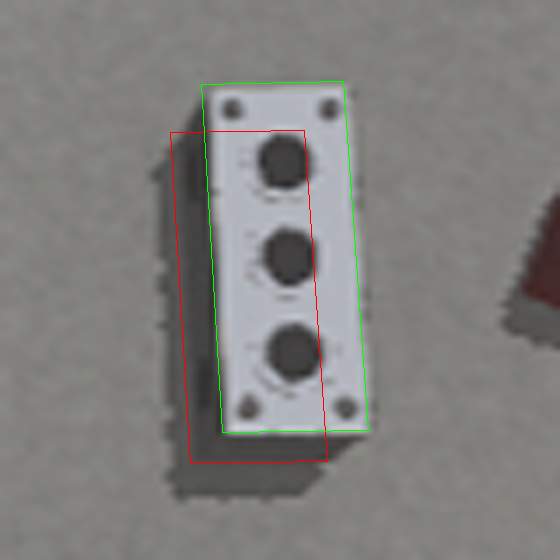

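The crop confirms the silver block: three black plugs, overlay agreeing within about 2 mm. Its pose is about (0.590, -0.302), yaw -0.105. The rack crop shows the empty strip at (565–680, 270–460), with its stop at the bottom near row 450. I'll refine the rack with an overlay and start moving in the meantime.

```bash
cat >> h.py <<'E'
def todo(p,yaw,slope=0.):
    """remaining shift (tool axes, /0.02) and turn (/4deg) to TCP p, tool = [-xl,yl,-zl] of frame with yaw, x rising by slope"""
    o=observe(); Rc=R.from_rotvec(o['ee_rot']).as_matrix()
    L=(R.from_euler('z',yaw)*R.from_euler('y',-slope)).as_matrix(); Rt=L@np.diag([-1,1,-1])
    print('t',round(o['clock'],2),'pos',o['position'].round(4),'shift',(Rc.T@(np.array(p)-o['position'])/.02).round(2),'turn',(R.from_matrix(Rc.T@Rt).as_rotvec()/np.radians(4)).round(2),'F',o['force'].round(1),'grip',round(o['gripper_force'],1),'w',round(o['width'],3))
    return Rc
E
python3 - <<'E'
from h import *
b=get_image('top');a=get_image('scene')
f=lambda u,v:(u/2.8-.5,v/2.8+80-.5)
for z in(.275,.285):
  p,q=[atz(b,*f(*x),z)[:2] for x in((717,235),(45,395))]; d=q-p
  t=np.arctan2(-d[0],d[1]); print(z,p,q,np.linalg.norm(d),t,'origin',(p+q)/2+.01*np.array([np.cos(t),np.sin(t)]))
for pt in((600,450),(678,430),(565,285),(645,265)): print(atz(b,*f(*pt),.085).round(4))
todo([.38,0,.25],-.105)
def draw(c,o,t,u0,v0,w,h,k):
  M=cv2.resize(c['image'][v0:v0+h,u0:u0+w,::-1],None,fx=k,fy=k,interpolation=cv2.INTER_CUBIC)
  W=lambda P:np.array([o[0]+np.cos(t)*P[0]-np.sin(t)*P[1],o[1]+np.sin(t)*P[0]+np.cos(t)*P[1],P[2]])
  s,cc=np.sin(np.radians(25)),np.cos(np.radians(25))
  ln=lambda x,y,z:(-.08+x*cc-z*s,-.115+y,.085+x*s+z*cc)
  for poly,col in(([ln(0,-.03,0),ln(.17,-.03,0),ln(.17,.03,0),ln(0,.03,0)],(0,0,255)),([ln(0,-.03,.018),ln(0,.03,.018)],(255,0,255)),([(-.01,-.2,.275),(.06,-.2,.275),(.06,.2,.275),(-.01,.2,.275)],(0,0,0))):
    q=np.array([(proj(c,W(p))-[u0,v0]+.5)*k for p in poly]).astype(int); cv2.polylines(M,[q],True,col,1)
  return M
o,t=(.632,.147),.225
A=draw(b,o,t,0,80,280,210,1.4*2)[:400*2]
B=draw(a,o,t,270,160,290,180,2)
cv2.imwrite('pics/ov.png',A)
cv2.imwrite('pics/ovs.png',B)
E
```

```text
0.275 [ 0.6417463  -0.05212124] [0.59313175 0.347561  ] 0.40262795325321105 0.12103842519621873 origin [0.62736586 0.14892731]
0.285 [ 0.63824072 -0.05235687] [0.59031092 0.34169569] 0.3969567811922641 0.12103842519621887 origin [0.62420266 0.14587684]
[0.5549 0.0554 0.085 ]
[ 0.5625 -0.0027  0.085 ]
[0.6833 0.0703 0.085 ]
[0.6914 0.009  0.085 ]
t 1.3 pos [0.2757 0.5609 0.2267] shift [-17.05 -22.87  -1.16] turn [ 0.    0.   -5.04] F [-0.6 -0.1 -0.8] grip 0.0 w 0.999
```

View pics/ov.png

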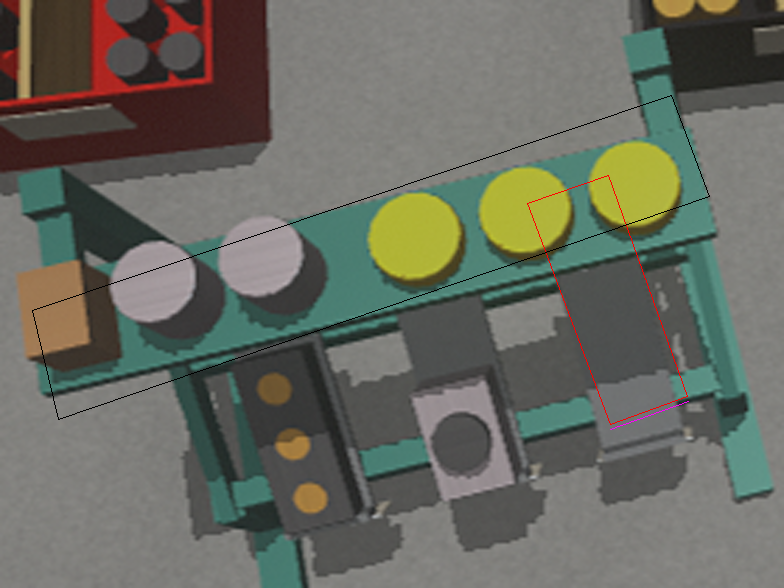

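The overlay with yaw 0.225 is clearly rotated too far. The ledge's front edge gives yaw 0.121 and origin ≈(0.626, 0.147), and the stop seam at (600–678, 450–430) agrees. That puts the lane origin at about (0.560, 0.025). Now the first move.

```bash
python3 -m handwheel '[[-0.7,-1,0,0,0,0],[-0.7,-1,0,0,0,0],[-0.7,-1,0,0,0,0],[-0.7,-1,0,0,0,0],[-0.7,-1,0,0,0,0],[-0.7,-1,0,0,0,0],[-0.7,-1,0,0,0,0],[-0.7,-1,0,0,0,0]]' 1
python3 -m handwheel '[[-0.7,-1,0,0,0,0],[-0.7,-1,0,0,0,0],[-0.7,-1,0,0,0,0],[-0.7,-1,0,0,0,0],[-0.7,-1,0,0,0,0],[-0.7,-1,0,0,0,0],[-0.7,-1,0,0,0,0],[-0.7,-1,0,0,0,0]]'
python3 -m handwheel '[[-0.7,-1,0,0,0,0],[-0.7,-1,0,0,0,0],[-0.7,-1,0,0,0,0],[0,0,0,0,0,-1],[0,0,0,0,0,-1],[0,0,0,0,0,-1],[0,0,0,0,0,-1],[0,0,0,0,0,-1]]'
python3 - <<'E'
from h import *
todo([.590,-.302,.2],-.105)
E
```

```text
clock: 1.97
position: [0.3057, 0.3668, 0.2269]
ee_rot: [0.711, 3.06, 0.001]
force: [0.7, -0.2, 0.4]
width: 0.999
gripper_force: 0.0
clock: 2.63
position: [0.3356, 0.1738, 0.2269]
ee_rot: [0.711, 3.06, 0.001]
force: [-0.4, -0.2, 0.8]
width: 1.0
gripper_force: 0.0
clock: 3.3
position: [0.3469, 0.1025, 0.2269]
ee_rot: [0.164, 3.137, 0.001]
force: [0.2, 0.1, 0.0]
width: 0.999
gripper_force: 0.0
t 3.3 pos [0.3469 0.1025 0.2269] shift [-14.2  -18.85   1.34] turn [0.01 0.01 0.01] F [0.2 0.1 0. ] grip 0.0 w 0.999
```

```bash
python3 -m handwheel '[[-0.7,-1,0,0,0,0],[-0.7,-1,0,0,0,0],[-0.7,-1,0,0,0,0],[-0.7,-1,0,0,0,0],[-0.7,-1,0,0,0,0],[-0.7,-1,0,0,0,0],[-0.7,-1,0,0,0,0],[-0.7,-1,0,0,0,0]]'
python3 -m handwheel '[[-0.7,-1,0,0,0,0],[-0.7,-1,0,0,0,0],[-0.7,-1,0,0,0,0],[-0.7,-1,0,0,0,0],[-0.8,-1,0,0,0,0],[-0.8,-1,0,0,0,0],[-0.8,-1,0,0,0,0],[-0.8,-1,0,0,0,0]]'
python3 -m handwheel '[[-0.9,-1,0,0,0,0],[-0.9,-1,0,0,0,0],[-0.8,-0.8,0,0,0,0],[0,0,0,0,0,0]]'
python3 - <<'E'
from h import *
todo([.590,-.302,.2],-.105)
w=get_image('wrist'); t=trace('manifold','wrist')
print([ (round(r['score'],2),np.multiply(r['rect'],[560,420,560,420]).round(0)) for r in t])
b=get_image('top');a=get_image('scene')
o,t=(.626,.147),.121
def draw(c,u0,v0,w,h,k):
  M=cv2.resize(c['image'][v0:v0+h,u0:u0+w,::-1],None,fx=k,fy=k,interpolation=cv2.INTER_CUBIC)
  W=lambda P:np.array([o[0]+np.cos(t)*P[0]-np.sin(t)*P[1],o[1]+np.sin(t)*P[0]+np.cos(t)*P[1],P[2]])
  s,cc=np.sin(np.radians(25)),np.cos(np.radians(25))
  ln=lambda x,y,z:(-.08+x*cc-z*s,-.115+y,.085+x*s+z*cc)
  for poly,col in(([ln(0,-.03,0),ln(.17,-.03,0),ln(.17,.03,0),ln(0,.03,0)],(0,0,255)),([ln(0,-.03,.018),ln(0,.03,.018)],(255,0,255)),([(-.01,-.2,.275),(.06,-.2,.275),(.06,.2,.275),(-.01,.2,.275)],(0,0,0))):
    q=np.array([(proj(c,W(p))-[u0,v0]+.5)*k for p in poly]).astype(int); cv2.polylines(M,[q],True,col,1)
  return M
M=np.zeros((600,780,3),np.uint8)
A=draw(b,140,120,130,130,3);B=draw(a,280,160,130,130,3);M[:390,:390]=A;M[:390,390:780]=B;M[390:600,:280]=cv2.resize(w['image'][:,:,::-1],(280,210))
cv2.imwrite('pics/ov2.png',M)
E
```

```text
clock: 3.97
position: [0.4414, -0.0697, 0.2269]
ee_rot: [0.169, 3.136, 0.0]
force: [0.6, 0.5, 0.2]
width: 0.996
gripper_force: 0.0
clock: 4.63
position: [0.5437, -0.2416, 0.2267]
ee_rot: [0.169, 3.137, 0.0]
force: [0.2, 1.2, 0.2]
width: 1.0
gripper_force: 0.0
clock: 4.97
position: [0.59, -0.3056, 0.2263]
ee_rot: [0.173, 3.136, -0.004]
force: [-1.4, 0.3, 0.3]
width: 1.004
gripper_force: 0.0
t 4.97 pos [ 0.59   -0.3056  0.2263] shift [0.02 0.18 1.31] turn [-0.04  0.01 -0.07] F [-1.4  0.3  0.3] grip 0.0 w 1.004
[(0.82, array([283., 192.,  42., 105.])), (0.57, array([159., 191., 103.,  77.]))]
```

View pics/ov2.png

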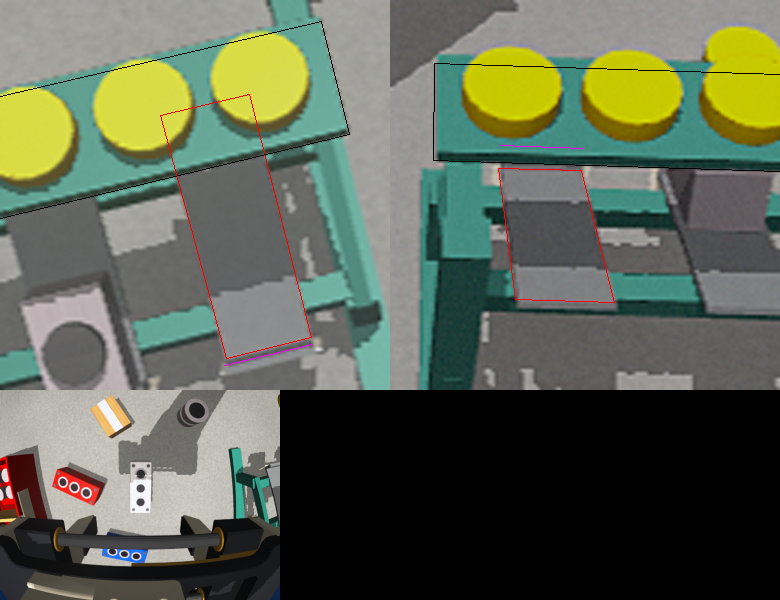

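The refined overlay sits on the strip and ledge in both views, within about 2 mm. The wrist view shows the silver block centred between the fingers. Descending.

```bash
python3 -m handwheel '[[0,0.2,1,0,0,0],[0,0,1,0,0,0],[0,0,1,0,0,0],[0,0,1,0,0,0],[0,0,1,0,0,0],[0,0,1,0,0,0],[0,0,1,0,0,0],[0,0,1,0,0,0]]'
python3 -m handwheel '[[0,0,1,0,0,0],[0,0,0.8,0,0,0],[0,0,0.6,0,0,0],[0,0,0.2,0,0,0],[0,0,0,0,0,0]]'
python3 - <<'E'
from h import *
todo([.590,-.302,.013],-.105)
E
```

```text
clock: 5.83
position: [0.5891, -0.2963, 0.0664]
ee_rot: [0.167, 3.137, 0.001]
force: [-0.2, -0.8, 0.0]
width: 1.0
gripper_force: 0.0
clock: 6.25
position: [0.5887, -0.2969, 0.0142]
ee_rot: [-0.168, -3.136, -0.001]
force: [-0.3, 0.1, -0.2]
width: 0.998
gripper_force: 0.0
t 6.25 pos [ 0.5887 -0.2969  0.0142] shift [-0.09 -0.24  0.06] turn [ 0.01 -0.02 -0.03] F [-0.3  0.1 -0.2] grip 0.0 w 0.998
```

```bash
python3 -m handwheel '[[-0.1,-0.2,0,0,0,0],[0,0,0,0,0,0]]'
python3 -m handwheel '[[0,0,0,0,0,0],[0,0,0,0,0,0],[0,0,0,0,0,0],[0,0,0,0,0,0],[0,0,0,0,0,0],[0,0,0,0,0,0],[0,0,0,0,0,0],[0,0,0,0,0,0]]' 0 45
python3 -m handwheel '[[0,0,-0.3,0,0,0],[0,0,-0.6,0,0,0],[0,0,-1,0,0,0],[0,0,-1,0,0,0],[0,0,-1,0,0,0],[0,0,-1,0,0,0],[0,0,-1,0,0,0],[0,0,-1,0,0,0]]'
python3 - <<'E'
from h import *
todo([.45,-.1,.28],.121,np.radians(25))
E
```

```text
clock: 6.42
position: [0.5915, -0.3033, 0.0161]
ee_rot: [0.17, 3.135, -0.002]
force: [-0.1, -0.2, -0.6]
width: 1.0
gripper_force: 0.0
clock: 7.08
position: [0.5906, -0.3022, 0.0147]
ee_rot: [0.169, 3.137, -0.0]
force: [-0.4, 0.2, -1.3]
width: 0.475
gripper_force: 45.0
clock: 7.75
position: [0.5901, -0.3019, 0.1544]
ee_rot: [-0.17, -3.137, -0.0]
force: [0.8, -0.1, -5.5]
width: 0.475
gripper_force: 45.0
t 7.75 pos [ 0.5901 -0.3019  0.1544] shift [ 8.06  9.28 -6.28] turn [-0.71 -6.23 -3.23] F [ 0.8 -0.1 -5.5] grip 45.0 w 0.475
```

```bash
python3 -m handwheel '[[0.4,0.3,-0.8,0,0,0],[0.9,0.7,-0.8,0,0,0],[0.9,0.7,-0.8,0,0,0],[0.9,0.7,-0.8,0,0,0],[0.9,0.7,-0.8,0,0,0],[0.9,0.7,-0.8,0,0,0],[0.9,0.7,-0.8,0,0,0],[0.5,0.4,-0.4,0,0,0]]'
python3 -m handwheel '[[0,0,0,-0.1,-0.9,-0.46],[0,0,0,-0.1,-0.9,-0.46],[0,0,0,-0.1,-0.9,-0.46],[0,0,0,-0.1,-0.9,-0.46],[0,0,0,-0.1,-0.9,-0.46],[0,0,0,-0.1,-0.9,-0.46],[0,0,0,-0.1,-0.9,-0.46],[0,0,0,0,0,0]]'
cat >> h.py <<'E'
def lane(x,y,z,o=(.626,.147),t=.121):
    s,c=np.sin(np.radians(25)),np.cos(np.radians(25)); P=(-.08+x*c-z*s,-.115+y,.085+x*s+z*c)
    return np.array([o[0]+np.cos(t)*P[0]-np.sin(t)*P[1],o[1]+np.sin(t)*P[0]+np.cos(t)*P[1],P[2]])
E
python3 - <<'E'
from h import *
print(lane(.058,0,.115)); todo(lane(.058,0,.115),.121,np.radians(25))
E
```

```text
clock: 8.42
position: [0.4741, -0.19, 0.2748]
ee_rot: [0.17, 3.136, 0.002]
force: [0.4, 0.3, -5.2]
width: 0.472
gripper_force: 45.0
clock: 9.08
position: [0.4726, -0.1916, 0.2721]
ee_rot: [-0.16, 2.694, 0.037]
force: [-1.3, -0.1, -5.7]
width: 0.476
gripper_force: 44.9
[0.56440176 0.023663   0.21373725]
t 9.08 pos [ 0.4726 -0.1916  0.2721] shift [-4.02 10.14  5.14] turn [-0.    0.1  -0.03] F [-1.3 -0.1 -5.7] grip 44.9 w 0.476
```

```bash
python3 -m handwheel '[[0,0.5,0,0,0,0],[0,1,0,0,0,0],[0,1,0,0,0,0],[0,1,0,0,0,0],[0,1,0,0,0,0],[0,1,0,0,0,0],[0,1,0,0,0,0],[0,1,0,0,0,0]]'
python3 -m handwheel '[[-0.3,1,0,0,0,0],[-0.5,0.9,0.3,0,0,0],[-0.8,0.6,0.6,0,0,0],[-0.8,0.2,1,0,0,0],[-0.8,0,1,0,0,0],[-0.8,0,1,0,0,0],[0,0,1,0,0,0],[0,0,0,0,0,0]]'
python3 - <<'E'
from h import *
todo(lane(.058,0,.115),.121,np.radians(25))
a=get_image('scene');b=get_image('top');w=get_image('wrist')
M=np.zeros((600,780,3),np.uint8)
M[:390,:390]=cv2.resize(b['image'][120:250,140:270,::-1],(390,390));M[:390,390:]=cv2.resize(a['image'][130:260,280:410,::-1],(390,390));M[390:,:280]=cv2.resize(w['image'][:,:,::-1],(280,210))
cv2.imwrite('pics/ap.png',M)
E
```

```text
clock: 9.75
position: [0.4574, -0.0414, 0.2728]
ee_rot: [-0.16, 2.698, 0.034]
force: [0.5, 0.3, -4.8]
width: 0.477
gripper_force: 44.9
clock: 10.42
position: [0.565, 0.0255, 0.2148]
ee_rot: [-0.162, 2.702, 0.033]
force: [-0.5, -0.3, -5.1]
width: 0.477
gripper_force: 45.0
t 10.42 pos [0.565  0.0255 0.2148] shift [ 0.06 -0.09  0.03] turn [-0.04 -0.01 -0.01] F [-0.5 -0.3 -5.1] grip 45.0 w 0.477
```

View pics/ap.png

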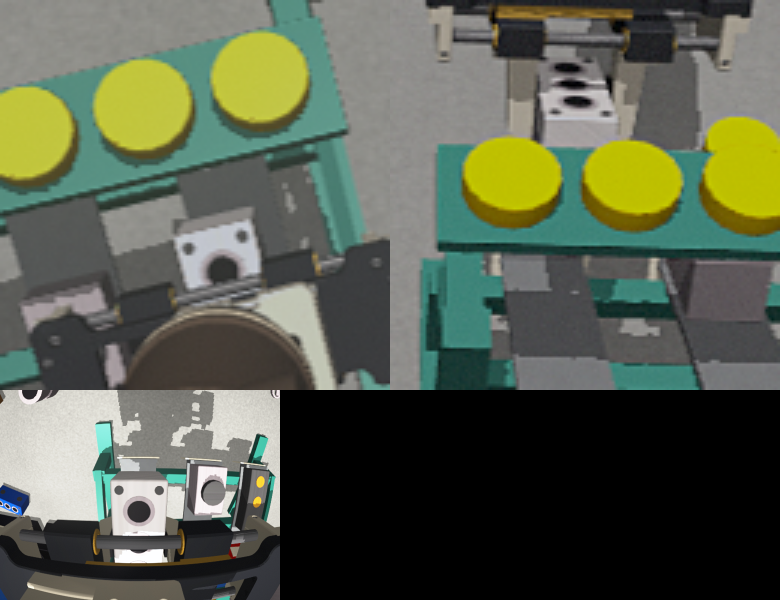

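The plugs face up, the block is tilted and lined up with the strip in the top crop (215,250), and everything is clear. I'll lower it along the lane normal, slowly at the end.

```bash
python3 -m handwheel '[[0,-0.1,0.6,0,0,0],[0,0,0.8,0,0,0],[0,0,0.8,0,0,0],[0,0,0.8,0,0,0],[0,0,0.7,0,0,0],[0,0,0.4,0,0,0],[0,0,0.2,0,0,0],[0,0,0,0,0,0]]'
python3 - <<'E'
from h import *
todo(lane(.058,0,.0147),.121,np.radians(25))
E
```

```text
clock: 11.23
position: [0.6015, 0.0274, 0.1404]
ee_rot: [-0.163, 2.696, 0.035]
force: [-0.2, 0.1, -4.2]
width: 0.476
gripper_force: 45.0
t 11.23 pos [0.6015 0.0274 0.1404] shift [0.15 0.04 0.9 ] turn [-0.02  0.07 -0.  ] F [-0.2  0.1 -4.2] grip 45.0 w 0.476
```

```bash
python3 -m handwheel '[[0,0,0.2,0,0,0],[0,0,0.2,0,0,0],[0,0,0.2,0,0,0],[0,0,0,0,0,0]]'
python3 -m handwheel '[[0,0,0.1,0,0,0],[0,0,0.1,0,0,0],[0,0,0,0,0,0]]'
python3 - <<'E'
from h import *
todo(lane(.058,0,.0147),.121,np.radians(25))
E
```

```text
clock: 11.57
position: [0.6067, 0.0281, 0.1291]
ee_rot: [-0.163, 2.696, 0.034]
force: [0.0, -0.6, -5.3]
width: 0.477
gripper_force: 45.0
clock: 11.82
position: [0.6084, 0.0282, 0.1256]
ee_rot: [-0.163, 2.696, 0.034]
force: [-0.8, 1.0, -4.9]
width: 0.48
gripper_force: 45.0
t 11.82 pos [0.6084 0.0282 0.1256] shift [0.14 0.04 0.08] turn [-0.02  0.07  0.  ] F [-0.8  1.  -4.9] grip 45.0 w 0.48
```

```bash
python3 -m handwheel '[[0,0,0.1,0,0,0],[0,0,0,0,0,0],[0,0,0,0,0,0]]'
python3 -m handwheel '[[0,0,0.1,0,0,0],[0,0,0,0,0,0],[0,0,0,0,0,0]]'
python3 - <<'E'
from h import *
todo(lane(.058,0,.0147),.121,np.radians(25))
E
```

```text
clock: 12.07
position: [0.6093, 0.0283, 0.1242]
ee_rot: [-0.163, 2.695, 0.035]
force: [-0.9, -0.2, -1.4]
width: 0.484
gripper_force: 45.0
clock: 12.32
position: [0.6098, 0.0283, 0.1239]
ee_rot: [-0.162, 2.694, 0.035]
force: [-18.7, -1.7, 22.9]
width: 0.476
gripper_force: 45.0
t 12.32 pos [0.6098 0.0283 0.1239] shift [ 0.17  0.04 -0.02] turn [-0.02  0.1  -0.01] F [-18.7  -1.7  22.9] grip 45.0 w 0.476
```

Contact. I'll ease off and slide gently down-slope to feel the stop.

```bash
python3 -m handwheel '[[0,0,-0.08,0,0,0],[0,0,0,0,0,0]]'
python3 -m handwheel '[[0.1,0,0,0,0,0],[0,0,0,0,0,0]]'
python3 -m handwheel '[[0.1,0,0,0,0,0],[0,0,0,0,0,0]]'
python3 -m handwheel '[[0.1,0,0,0,0,0],[0,0,0,0,0,0]]'
python3 - <<'E'
from h import *
todo(lane(.055,0,.0147),.121,np.radians(25))
E
```

```text
clock: 12.48
position: [0.6095, 0.0283, 0.124]
ee_rot: [-0.163, 2.695, 0.035]
force: [0.2, -0.5, -6.0]
width: 0.48
gripper_force: 45.0
clock: 12.65
position: [0.6084, 0.0282, 0.1233]
ee_rot: [-0.163, 2.694, 0.035]
force: [-0.1, -1.0, 1.9]
width: 0.474
gripper_force: 45.0
clock: 12.82
position: [0.6065, 0.028, 0.1224]
ee_rot: [-0.163, 2.694, 0.035]
force: [0.4, -0.1, 2.3]
width: 0.475
gripper_force: 45.0
clock: 12.98
position: [0.6051, 0.0278, 0.1218]
ee_rot: [-0.163, 2.693, 0.034]
force: [3.5, 0.7, 1.5]
width: 0.478
gripper_force: 45.0
t 12.98 pos [0.6051 0.0278 0.1218] shift [ 0.06  0.04 -0.02] turn [-0.02  0.11  0.  ] F [3.5 0.7 1.5] grip 45.0 w 0.478
```

```bash
python3 -m handwheel '[[0.08,0,0,0,0,0],[0,0,0,0,0,0]]'
python3 -m handwheel '[[0,0,0,0,0,0],[0,0,0,0,0,0],[0,0,0,0,0,0],[0,0,0,0,0,0],[0,0,0,0,0,0]]' 0.68 10
python3 -m handwheel '[[0,0,-0.3,0,0,0],[0,0,-0.6,0,0,0],[0,0,-1,0,0,0],[0,0,-1,0,0,0],[0,0,-1,0,0,0],[0,0,-1,0,0,0],[0,0,-1,0,0,0],[0,0,-1,0,0,0]]'
python3 -m handwheel '[[1,0,-1,0,0,0],[1,0,-1,0,0,0],[1,-1,-1,0,0,0],[1,-1,-1,0,0,0],[0,-1,-1,0,0,0],[0,-1,0,0,0,0],[0,-1,0,0,0,0],[0,0,0,0,0,0]]'
python3 - <<'E'
from h import *
todo(lane(.055,0,.0147),.121,np.radians(25))
a=get_image('scene');b=get_image('top')
s,c=np.sin(np.radians(25)),np.cos(np.radians(25))
def draw(cam,u0,v0,w,h,k):
  M=cv2.resize(cam['image'][v0:v0+h,u0:u0+w,::-1],None,fx=k,fy=k,interpolation=cv2.INTER_CUBIC)
  q=np.array([(proj(cam,lane(.055+p[0],p[1],p[2]))-[u0,v0]+.5)*k for p in C8]).astype(int)
  cv2.polylines(M,[q[4:]],True,(0,255,0),1);cv2.polylines(M,[q[:4]],True,(0,0,255),1); return M
cv2.imwrite('pics/fin.png',np.hstack([draw(b,140,120,130,150,3),draw(a,280,130,130,150,3)]))
E
```

```text
clock: 13.15
position: [0.6049, 0.0279, 0.1218]
ee_rot: [-0.163, 2.691, 0.035]
force: [7.1, 0.8, 1.4]
width: 0.48
gripper_force: 45.0
clock: 13.57
position: [0.6021, 0.0274, 0.12]
ee_rot: [-0.163, 2.697, 0.034]
force: [-0.6, -0.4, -0.7]
width: 0.675
gripper_force: 0.0
clock: 14.23
position: [0.543, 0.0204, 0.2462]
ee_rot: [-0.163, 2.696, 0.034]
force: [-0.7, 0.6, -0.4]
width: 0.677
gripper_force: 0.0
clock: 14.9
position: [0.4416, -0.0958, 0.3026]
ee_rot: [-0.157, 2.694, 0.034]
force: [-0.1, -0.8, -0.0]
width: 0.68
gripper_force: 0.0
t 14.9 pos [ 0.4416 -0.0958  0.3026] shift [-4.04  5.24 11.94] turn [-0.05  0.11 -0.05] F [-0.1 -0.8 -0. ] grip 0.0 w 0.68
```

View pics/fin.png

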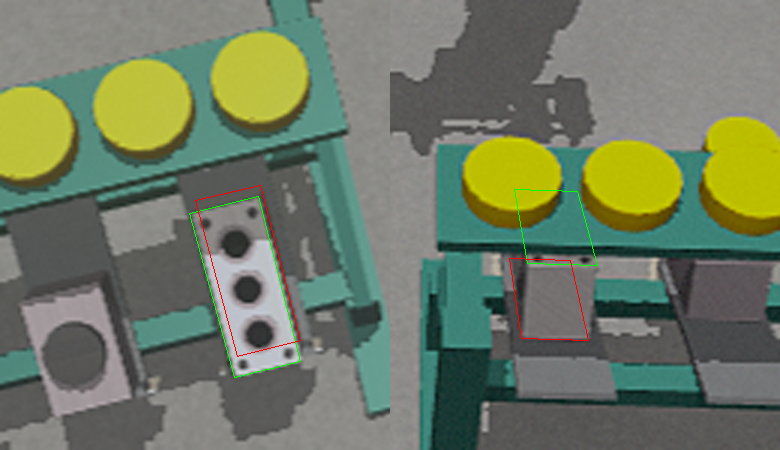

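The block coincides with the model drawn seated at the stop. In the top crop its outline runs (190,212)–(300,362), plugs up, straight and centred. The neighbouring pump body hasn't moved. Handing in.

```bash
python3 -c "
from cell import sign_off; print(sign_off())"
```

```text
the job is handed in; nothing more can be done
None
```

I put the silver manifold back in the empty lane, flat, plugs up and against the end stop. The last images show it seated there and the gripper clear. I handed the job in at about 15 s; no verdict came back.

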